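# Put the canister in the door rack and shut the tea cupboard on its catch

### The arm

A 6-joint arm with a two-finger parallel gripper is mounted at the origin on the work surface. World frame = base frame: x ahead of the robot, y to its left, z up, the work surface at z = 0. Lengths are in m, angles in rad, forces in N, time in s.
With the tool pointing down it reaches from about 0.35 to 0.925 m from the base axis. Payload 6.4 kg.
Tool frame: the origin (TCP) lies at the very end of the fingers, on their centre line; the grasp point (between the pads) lies 19 mm behind it (arm.tcp_to_grasp is the distance from the TCP to the grasp point, in m); z points along the fingers, y is the line along which they close (so a half turn about z gives the same grasp; the last joint's range is limited). The gripper opens to 85 mm and grips with 20 to 120 N. Pads are 22 mm wide; open, the fingers measure 114 mm over their backs; the gripper's body (76 mm by 85 mm) begins 54 mm behind the grasp point. The pads swing forward as they close: fully open they stand 13 mm farther back than shut.
Start: joints at [-1.278, 0.245, 1.558, -0, 1.339, -0.174], TCP at [0.293, -0.58, 0.204] pointing down, gripper open.
Joint ranges: [-3.13, 3.13], [-1.02, 2.26], [0.13, 2.54], [-0.95, 4.09], [0.21, 2.88], [-2.74, 2.74]. Speed limits (rad/s): [2.57, 2.57, 3.14, 3.14, 3.14, 3.14].

### API

Orientations are given as a rotation vector (axis times angle).
In Python, from workcell import arm gives the robot as it stands.
- The arm moves only by the tool jog_arm, never from a script. Its argument "steps" is a list of rows, each a list of 2 entries, a list of its own where there are three numbers: the shift along the tool's x, y, z in units of 0.3 m (1.0 is 0.3 m), then the turn, a rotation vector about the tool's x, y, z in units of 2 rad (1.0 is 2 rad). A call has exactly 10 rows; each row is the pose to reach, as a shift and turn from the pose commanded when the call began, along the tool's axes at that moment; what a row does not reach only later rows make up. A row lasts 1/10 s, in which the tool goes at most 50 mm and 8.59 degrees, less where a joint would pass 70% of its speed; a pose out of reach is approached as far as the arm can. A call with a number of a shift or a turn outside -1 to 1 is refused whole. A call with a gripper value outside its range is refused whole. "grip" is the closure, from -1 (fully open) to 1 (shut), set as the call begins (left out, the last holds). The fingers move at their own pace and stop on an object; "squeeze" is the grip in N (left out, the last holds). Time passes only in rows, so rows that repeat a pose let the fingers close, or fill a call up. It gives the time, the measured TCP pose, the force, the opening and the grip force at its end, in the units of the state.
- arm.state(): the state, without advancing time (a new reading comes with each control period).
- arm.snapshot(name): name is "scene" or "top" or "wrist"; returns a dict with "img" (480x640x3 uint8, red, green, blue), "fx", "fy", "cx", "cy" (pixels), "origin" and "attitude" of the camera in the world. Camera axes: x right, y down, z forward; pixel columns grow to the right and rows downward; lengths in m; the calibration is good to about 2 mm. A picture is of the moment at which its call begins. There is no depth.
- arm.close_job(): hands the job in; it is judged then, once.
Trained networks look in a picture, given as the dict that the camera call returned (one of the last four; its "shot" number tells which), for a name from the list of things; names that differ only in an ending like _2 or _b are one class to them, and where a whole thing is asked for, a point or a joint stands for the part that bears it (a point fixed in the world has none). Each returns a list of dicts, best first, with "conf" (0 to 1); they miss things now and then, are a little off and sometimes report something else, mostly with a low value. They report only what shows in the picture. A call takes as long as a camera call. They do not tell look-alikes from the thing itself.
- arm.search_frame(thing, picture): "extent" ([left, top, right, bottom] in pixels, round what is visible of it).
- arm.regions_of(thing, picture): "mask" (480x640 bool, what is visible of it) and "extent" ([left, top, right, bottom] in pixels, round what is visible of it).
- arm.mark_of(thing, picture): "position" ([column, row] in pixels: a listed point, or the origin of a listed thing).
The state is a dict: "time": time; "joints": joint angles; "qd": joint speeds; "joint_efforts": joint torques, N m; "position": TCP position; "eef_rot": TCP orientation; "wrist_force": force on the tool from outside, world axes, zero at the start; "wrist_torque": the same for the moment, N m; "opening": finger opening in m; "grasp_force": force on a finger pad.
Only numpy, scipy, OpenCV 4.12 (cv2) and the standard library are available. Lean on these libraries where they do the work, as an engineer would, in place of code of your own. Each camera call takes 0.05 s, during which the arm holds its last target. There are 200 camera calls.

### The job

Set the plastic canister with the flip cap down upright in the rack on the inside of the open cupboard door. Then swing the door shut gently, without slamming it, and press until it clicks fully home on its catch with the canister still standing in the rack. Leave the other things on the stool top where they are.

Things in the scene. Friction and masses are not known exactly. Their poses are not given: they have to be found in the camera images.
- canister: White round plastic canister with a narrower grey cap and small flip tab on top, standing upright: body 50 mm across and 90 mm high, then the cap 44 mm across and 22 mm high, 112 mm in all; 0.15 to 0.33 kg. It stands among a jar and a cup, which may swap places with it. Origin: centre of its underside, z up.
- cupboard: Dark wooden cupboard fixed on the round stool top (20 mm above the table; all these things stand on it): 170 mm deep (x), 210 wide (y), 150 high. Its open front faces its -x; the door hangs on the upright front edge at +y and covers the whole front when shut. Three fixed cartons fill its back. Origin: centre of its underside.
- door (a joint): Door angle: 0 = shut, seated on its catch (hard stop); positive = open, swinging out towards the cupboard's -x, clockwise from above. At the start 1.25 to 1.75. It stays where left (friction 0.08 N m) except in the last 0.1 rad, where the catch acts: see door_nose.
- door_hinge (a point): Point on the vertical hinge axis, at the inner face of the door panel, level with its upper edge (150 mm above the cupboard's underside). It turns with the door: x points squarely out of the inner face (into the cupboard when shut), y along the panel from the free edge to the hinge.
- door_edge (a point): Upper corner of the door's free edge, on the outer face: 210 mm from the hinge along the panel, 14 mm (the panel's thickness) outwards. Axes as door_hinge. A brass knob, 18 mm across, stands 20 mm out of the outer face, 180 mm from the hinge and 90 mm below the upper edge; the face above it is plain and can be pushed on.
- door_nose (a point): Brass nose (ball, 24 mm) on the inner face, 185 mm from the hinge, 28 mm below the upper edge. From 0.1 rad it meets a sprung roller under the cupboard's roof: this resists with up to about 6 N, pushes the door back open if let go before about 0.04 rad, and past that snaps it shut and holds it. Axes as door_hinge.
- rack (a point): Centre of the floor of the wooden rack on the door's inner face, 90 mm from the hinge axis along the panel, 40 mm from the panel's inner face, 12 mm above the cupboard's underside. Axes as door_hinge. The open-topped pocket is 64 mm across (x) and 90 mm along the panel (y); its walls are 4 to 8 mm thick and rise 32 to 36 mm above its floor.
- kettle: Blackened steel kettle, 150 mm across, 180 mm high over its bail handle, standing on a 170 mm square ceramic tile. Bystander. Origin: centre of its underside.
- bowl: Wooden bowl with a brass rim, 124 mm across, 50 mm high. Bystander. Origin: centre of its underside.
- pot: Small lidded aluminium pot, 104 mm across, 82 mm high. Bystander. Origin: centre of its underside.
- ladle: Steel ladle lying flat, 270 mm long, its cup 72 mm across and 30 mm high. Bystander. Origin: centre of the underside of its cup.
- jar: Round glass jar with a flat steel cap, 66 mm across, 65 mm high: shorter and wider than the canister, with no flip tab. Bystander. Origin: centre of its underside.
- cup: Open white ceramic cup without a handle, 68 mm across, 70 mm high. Bystander. Origin: centre of its underside.
Things that resemble listed ones, but are neither listed nor needed, are in the scene too. Of the things that look like the canister, the middle-sized one is meant.

How it is judged:
On the way, in this order (a step that is already met when the one before it is completed fails the run):
1. the canister stands upright in the rack, let go, while the door is still open (x of canister in the frame of rack between -0.015 and 0.015 m and y of canister in the frame of rack between -0.03 and 0.03 m and z of canister in the frame of rack between -0.006 and 0.006 m and angle between canister's own z axis and vertical below 0.12 rad and contact force between the fingers and canister below 0.1 N and value of joint door above 0.4 rad), for 0.2 s.
2. the door is fully home on its catch (value of joint door below 0.02 rad), for 0.2 s.
At the end, for the whole second after the job is handed in: The door is seated on its catch (within 0.02 rad of its stop), the canister stands upright (within 0.12 rad) at rest on the rack's floor between its walls, released, and the kettle, bowl, pot, ladle, jar and cup are within 40 mm of where they were (x of canister in the frame of rack between -0.015 and 0.015 m and y of canister in the frame of rack between -0.03 and 0.03 m and z of canister in the frame of rack between -0.006 and 0.006 m and angle between canister's own z axis and vertical below 0.12 rad and contact force between the fingers and canister below 0.1 N and value of joint door below 0.02 rad and linear speed of canister below 0.02 m/s and distance of each of kettle, bowl, pot, ladle, jar, cup from where it was at the start of the episode below 0.04 m); the robot touches nothing.
It fails at once if the door is slammed: it swings faster than 2.5 rad/s (about 0.5 m/s at its edge) before it reaches the catch (value of joint door above 0.12 rad and velocity of joint door below -2.5 rad/s).
It fails at once if the canister is dropped or thrown: it moves faster than 0.7 m/s while the fingers do not touch it (contact force between the fingers and canister below 0.1 N and linear speed of canister above 0.7 m/s).
It fails at once if another thing is pushed or lifted more than 60 mm from its place (distance of any of kettle, bowl, pot, ladle, jar, cup from where it was at the start of the episode above 0.06 m).
It also fails if it takes over 64 s, if anything falls off the work surface, if the arm or the gripper's body presses on something with over 40 N, if the wrist force passes 120 N, or if a joint passes its speed limit or range.

## Working session

There is one attempt and no reset: what is moved stays moved. The work goes in short steps, Python scripts to look and compute and a tool call to move; the robot and the scene stay as the last step left them, time stands still between calls to the robot, and variables do not carry over. Pictures are saved under pics/ and viewed, at most 10 in all, crops included, and the job is handed in when it is done.

Besides the shell and the picture viewer there is one more tool, called by a JSON object that holds its "op" and its "data", one argument or row to a line. jog_arm: Moves the arm, as the interface text tells. Its arguments: {"type":"object","properties":{"steps":{"type":"array","items":{"type":"array"}},"grip":{"type":"number"},"squeeze":{"type":"number"}},"required":["steps"]}

```bash
mkdir -p pics; ls; cat > h.py <<'E'
import numpy as np, cv2
from scipy.spatial.transform import Rotation as R
from workcell import arm
def att(s):
    a=np.array(s["attitude"],float)
    return R.from_rotvec(a).as_matrix() if a.shape==(3,) else (a if a.shape==(3,3) else R.from_quat(a).as_matrix())
def ray(s,p):
    d=att(s)@np.array([(p[0]-s["cx"])/s["fx"],(p[1]-s["cy"])/s["fy"],1.]);return np.array(s["origin"]),d/np.linalg.norm(d)
def atz(s,p,z):
    o,d=ray(s,p);return o+d*(z-o[2])/d[2]
def proj(s,P):
    c=att(s).T@(np.array(P)-s["origin"]);return np.array([s["fx"]*c[0]/c[2]+s["cx"],s["fy"]*c[1]/c[2]+s["cy"]])
def tri(*sp):
    A=np.zeros((3,3));b=np.zeros(3);L=[]
    for s,p in sp:
        o,d=ray(s,p);M=np.eye(3)-np.outer(d,d);A+=M;b+=M@o;L.append((M,o))
    X=np.linalg.solve(A,b);return X,[float(np.linalg.norm(M@(X-o))) for M,o in L]
def save(n,img): cv2.imwrite("pics/"+n,cv2.cvtColor(img,cv2.COLOR_RGB2BGR))
E
python3 - <<'E'
from h import *
print(arm.state())
for n in("scene","top"):
    s=arm.snapshot(n);save(n+"0.png",s["img"]);print(n,s["origin"],s["attitude"],s["fx"],s["cx"],s["cy"])
    for t in("canister","jar","cup"):
        print(t,[(np.round(d["extent"]),round(d["conf"],2)) for d in arm.search_frame(t,s)])
    for t in("cupboard","canister","door_hinge","door_edge","door_nose","rack","kettle","bowl","pot","ladle","jar","cup"):
        print(t,[(np.round(d["position"]),round(d["conf"],2)) for d in arm.mark_of(t,s)])
E
```

```text
pics
{'time': 0.0, 'joints': array([-1.27811823e+00,  2.45825802e-01,  1.55901981e+00,  1.31047275e-05,
        1.33871596e+00, -1.74128024e-01]), 'qd': array([-2.92112078e-04,  2.09445048e-05, -1.18441451e-03, -5.88499776e-04,
       -7.56479327e-04,  7.96809944e-04]), 'joint_efforts': array([ 1.74479396e-04, -4.29504347e+01, -3.26133478e+01, -1.34059646e-04,
        5.24565650e-03,  9.12421882e-06]), 'position': array([ 0.29233544, -0.57986154,  0.20316976]), 'eef_rot': array([-3.05449636e+00, -7.26158458e-01,  1.63121679e-04]), 'wrist_force': array([0.15416967, 0.1139885 , 0.15736212]), 'wrist_torque': array([ 0.04905263, -0.02010457,  0.01017741]), 'grasp_force': 0.0, 'opening': 0.08531185760752634}
scene [ 1.0519519  -0.33805086  0.99008382] [-2.20838943 -1.32573085  0.41930747] 459.3956488783371 316.8256962620577 248.07958821143768
canister [(array([159., 211., 180., 242.]), 0.92), (array([138., 221., 178., 276.]), 0.59), (array([276., 280., 300., 322.]), 0.58)]
jar [(array([282., 247., 310., 281.]), 0.67)]
cup [(array([215., 286., 249., 324.]), 0.84)]
cupboard [(array([422., 3
[... 811 characters left out ...]
, 0.87), (array([425., 353., 448., 382.]), 0.72)]
jar [(array([310., 230., 341., 259.]), 0.95)]
cup [(array([393., 206., 425., 240.]), 0.93)]
cupboard [(array([416., 163.]), 0.64)]
canister [(array([454., 324.]), 0.97), (array([356., 204.]), 0.79), (array([435., 363.]), 0.75), (array([180., 253.]), 0.49)]
door_hinge [(array([152., 160.]), 0.97)]
door_edge [(array([156., 266.]), 0.97)]
door_nose [(array([178., 253.]), 0.74)]
rack [(array([197., 212.]), 0.81)]
kettle [(array([358., 111.]), 0.81)]
bowl [(array([415., 165.]), 0.68)]
pot [(array([379., 281.]), 0.81)]
ladle [(array([294., 285.]), 0.84), (array([154., 163.]), 0.29)]
jar [(array([325., 242.]), 0.78)]
cup [(array([404., 223.]), 0.7)]
```

View pics/scene0.png

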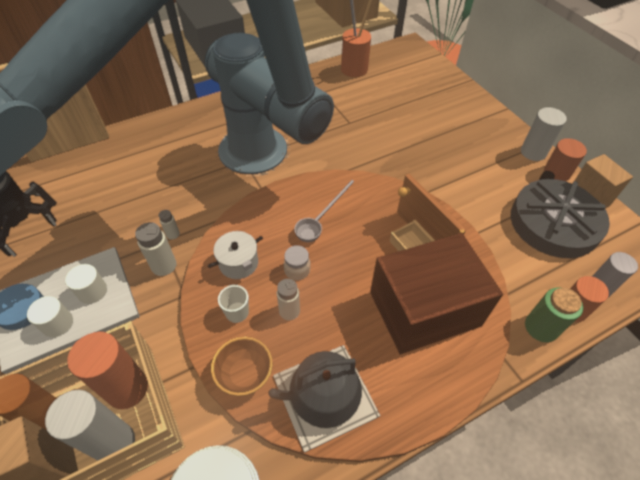

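View pics/top0.png

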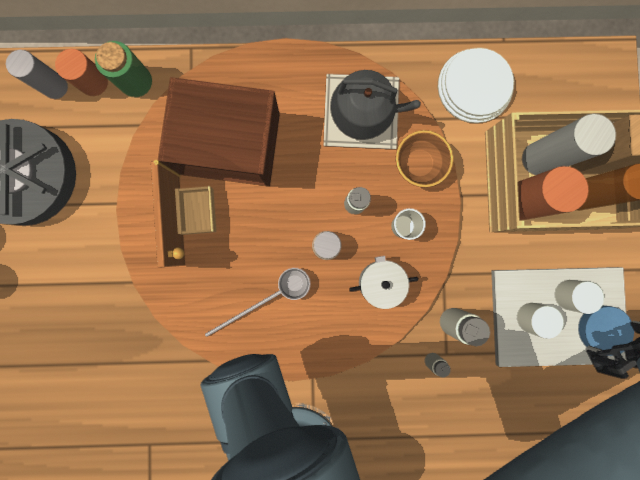

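```bash
python3 - <<'E'
from h import *
s=arm.snapshot("scene");t=arm.snapshot("top")
S={n:{k:[d["position"] for d in arm.mark_of(k,p) if d["conf"]>.45] for k in("canister","door_hinge","door_edge","door_nose","rack")} for n,p in(("s",s),("t",t))}
for k in("door_hinge","door_edge","door_nose","rack"):
    for a in S["s"][k]:
        for b in S["t"][k]: X,r=tri((s,a),(t,b));print(k,np.round(a),np.round(b),X.round(4),np.round(r,4))
for a in S["s"]["canister"]: print("s can",np.round(a),atz(s,a,.02).round(4),atz(s,a,0).round(4))
for a in S["t"]["canister"]: print("t can",np.round(a),atz(t,a,.02).round(4))
# crops of three candidates from scene and top
def crop(p,c,h=30): 
    x,y=map(int,c);return cv2.resize(p["img"][y-h:y+h,x-h:x+h],(260,260),interpolation=cv2.INTER_CUBIC)
save("cands.png",np.vstack([np.hstack([crop(s,c) for c in((158,250),(170,226),(288,301))]),np.hstack([crop(t,c) for c in((465,326),(436,367),(356,201))])]))
E
```

```text
door_hinge [459. 231.] [154. 160.] [0.6463 0.2547 0.1668] [0.0045 0.0045]
door_edge [408. 172.] [160. 270.] [0.4326 0.253  0.1643] [0.0041 0.0041]
door_nose [404. 189.] [179. 253.] [0.4654 0.2202 0.148 ] [0.0035 0.0035]
rack [412. 250.] [196. 212.] [0.5592 0.2143 0.0101] [0.0023 0.0023]
rack [412. 250.] [156. 160.] [0.6332 0.1993 0.15  ] [0.0598 0.0598]
s can [176. 238.] [ 0.2388 -0.3201  0.02  ] [ 0.2221 -0.3197  0.    ]
s can [167. 264.] [ 0.3079 -0.3645  0.02  ] [ 0.2926 -0.3651  0.    ]
s can [290. 311.] [ 0.5737 -0.1499  0.02  ] [ 0.5639 -0.146   0.    ]
t can [454. 322.] [ 0.2933 -0.3721  0.02  ]
t can [354. 203.] [ 0.5709 -0.1514  0.02  ]
t can [436. 364.] [ 0.1995 -0.3272  0.02  ]
```

View pics/cands.png

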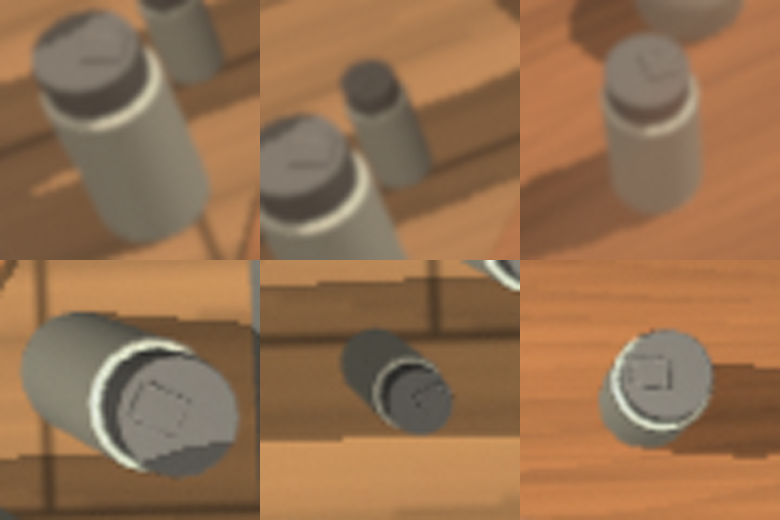

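The candidates are the large one at scene (158,250), the small one at (170,226) and the middle-sized one at (288,301), which is top (356,201). The middle one is the target: it stands on the stool by the jar and cup, and its cap is about 21 px across, as a 44 mm cap should be. The door lies at top (155–185, 160–266) with its rack at (197,212). Next I refine the door and cupboard geometry.

```bash
cat > fit.py <<'E'
from h import *
from scipy.optimize import least_squares
def doorpts(q):
    h=np.array([q[0],q[1],.17]);y=np.array([np.cos(q[2]),np.sin(q[2]),0]);x=np.array([y[1],-y[0],0]);z=np.array([0,0,1.])
    return dict(door_hinge=h,door_edge=h-.21*y-.014*x,door_nose=h-.185*y-.028*z,rack=h-.09*y+.04*x-.138*z)
def fit(n=3,q0=(.646,.255,.07),thr=25,cams=("scene","top")):
    O=[]
    for i in range(n):
        for c in cams:
            s=arm.snapshot(c)
            for k in doorpts(q0):
                for d in arm.mark_of(k,s):
                    if d["conf"]>.4 and np.linalg.norm(proj(s,doorpts(q0)[k])-d["position"])<thr: O.append((c,s,k,np.array(d["position"])))
    f=lambda q:np.concatenate([proj(s,doorpts(q)[k])-p for c,s,k,p in O])
    r=least_squares(f,q0,loss="soft_l1",f_scale=2)
    for c in cams:
        for k in doorpts(q0):
            e=[proj(s,doorpts(r.x)[k])-p for cc,s,kk,p in O if cc==c and kk==k]
            if e: print(c,k,len(e),np.mean(e,0).round(1))
    return r.x
E
python3 - <<'E'
from fit import *
q=fit();print("q",q.round(4));P=doorpts(q);print({k:v.round(4) for k,v in P.items()})
t=arm.snapshot("top")
c=t["img"][70:280,140:290];c=cv2.resize(c,None,fx=2.8,fy=2.8,interpolation=cv2.INTER_CUBIC)
for k,v in P.items():
    u=(proj(t,v)-[140,70])*2.8;cv2.circle(c,tuple(int(a) for a in u),3,(0,255,0),-1)
save("door.png",c)
for k in("jar","cup","kettle","bowl","pot","ladle"):
    for d in arm.mark_of(k,t)[:1]: print(k,atz(t,d["position"],.02).round(3))
# cap centre
for p in((360,197.5),): print("cap",atz(t,p,.132).round(4))
d=[d for d in arm.regions_of("canister",t) if abs(d["extent"][0]-342)<10]
if d: print(d[0]["extent"]); m=d[0]["mask"]; print("canister px",proj(t,[.572,-.151,.132]))
E
```

```text
scene door_hinge 3 [ 0.9 -0.9]
scene door_edge 4 [-4.1 -2.7]
scene door_nose 3 [ 2.1 -1.9]
scene rack 3 [ 2.1 -0.5]
top door_hinge 2 [ 1.  -0.8]
top door_edge 2 [ 7.  -1.4]
top door_nose 3 [-5.   0.8]
top rack 3 [3.9 0.2]
q [0.6473 0.253  0.1214]
{'door_hinge': array([0.6473, 0.253 , 0.17  ]), 'door_edge': array([0.4372, 0.2415, 0.17  ]), 'door_nose': array([0.4637, 0.2306, 0.142 ]), 'rack': array([0.5628, 0.2024, 0.032 ])}
jar [ 0.478 -0.087  0.02 ]
cup [ 0.522 -0.264  0.02 ]
kettle [ 0.789 -0.167  0.02 ]
bowl [ 0.663 -0.301  0.02 ]
pot [ 0.397 -0.201  0.02 ]
ladle [ 0.391 -0.011  0.02 ]
cap [ 0.5696 -0.1518  0.132 ]
```

View pics/door.png

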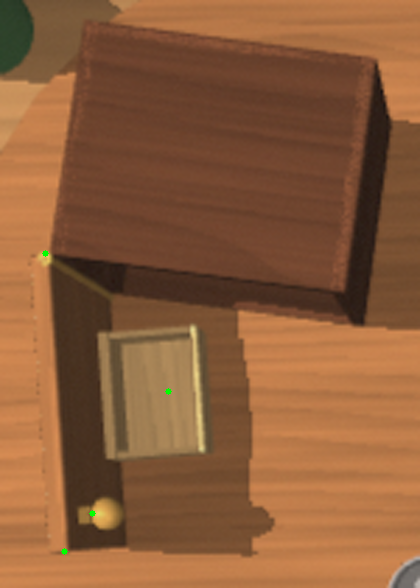

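The picture shows the door's upper outer corner at crop (50,550) and the hinge at about (50,257). The fit was pulled by the nose, a ball that stands off the face. I recompute from these corners.

```bash
python3 - <<'E'
from fit import *
t=arm.snapshot("top")
f=lambda u,z:atz(t,np.array(u)/2.8+[140,70],z)
H=f((49,257),.17);E=f((50,551),.17);I=f((68,550),.17);print("hinge",H,"edge",E,"inner corner",I,np.linalg.norm(H-I),np.linalg.norm(E-I))
y=H-I;a=np.arctan2(y[1],y[0]);print("door ang",a)
P=doorpts((H[0],H[1],a));print("rack pred",P["rack"].round(4),"rack px floor",f((160,395),.032).round(4),"wall right top ends",f((197,325),.066),f((208,453),.066),"hinge side",f((100,333),.066),"free",f((107,458),.066))
A=f((53,252),.17);B=f((345,291),.17);C=f((375,58),.17);D=f((90,22),.17)
print("roof",A,B,C,D,np.linalg.norm(A-B),np.linalg.norm(B-C));print("shut ang",np.arctan2(*(A-B)[[1,0]]),np.arctan2(*(D-C)[[1,0]]))
s=arm.snapshot("scene")
for n,X in(("edge",E),("hinge",H)): print(n,"in scene",proj(s,X))
st=arm.state();print(R.from_rotvec(st["eef_rot"]).as_matrix().round(3))
E
```

```text
hinge [0.64468666 0.25064216 0.17      ] edge [0.4378314  0.25128582 0.17      ] inner corner [0.43822222 0.23877892 0.17      ] 0.20680497958421276 0.01251299835021392
door ang 0.057395888801268356
rack pred [0.5571 0.2055 0.032 ] rack px floor [0.5602 0.2091 0.032 ] wall right top ends [0.61125465 0.17061337 0.066     ] [0.50991746 0.16325329 0.066     ] hinge side [0.60663933 0.24695866 0.066     ] free [0.50785925 0.24232571 0.066     ]
roof [0.64818462 0.24780756 0.17      ] [0.61584061 0.04262636 0.17      ] [0.78271324 0.0182069  0.17      ] [0.81299912 0.22045147 0.17      ] 0.20771485472038764 0.16864989433315652
shut ang 1.4144465798876658 1.422152068448144
edge in scene [407.74748513 171.96382503]
hinge in scene [459.89814635 230.09230645]
[[ 0.893  0.45  -0.   ]
 [ 0.45  -0.893  0.   ]
 [-0.    -0.    -1.   ]]
```

```bash
cat > goal.py <<'E'
from fit import *
def Rot(yaw,tilt):
    y=np.array([np.cos(yaw),np.sin(yaw),0]);n=np.array([-y[1],y[0],0]);z=np.sin(tilt)*n-np.cos(tilt)*np.array([0,0,1.]);return np.c_[np.cross(y,z),y,z]
def rel(p0,R0,p,Rm): return (R0.T@(np.array(p)-p0)/.3).round(3),(R.from_matrix(R0.T@Rm).as_rotvec()/2).round(3)
def cur():
    s=arm.state();return s["position"],R.from_rotvec(s["eef_rot"]).as_matrix()
E
python3 - <<'E'
from goal import *
print(rel(*cur(),(.57,-.147,.22),Rot(.057,np.radians(15))))
E
```

```text
(array([ 1.476, -0.874, -0.052]), array([ 0.076,  0.116, -0.577]))
```

{"op": "jog_arm", "data": {
  "steps": [
    [[0.1,-0.06,-0.02],[0.007,0.012,-0.057]],
    [[0.2,-0.12,-0.05],[0.015,0.023,-0.115]],
    [[0.3,-0.18,-0.08],[0.022,0.035,-0.173]],
    [[0.4,-0.24,-0.1],[0.03,0.046,-0.23]],
    [[0.5,-0.3,-0.13],[0.038,0.058,-0.288]],
    [[0.6,-0.36,-0.15],[0.045,0.07,-0.346]],
    [[0.7,-0.42,-0.17],[0.053,0.081,-0.404]],
    [[0.8,-0.48,-0.2],[0.06,0.093,-0.46]],
    [[0.9,-0.53,-0.2],[0.068,0.104,-0.52]],
    [[0.99,-0.59,-0.2],[0.076,0.116,-0.577]]
  ],
  "grip": -1,
  "squeeze": 40
}}

```text
time: 5.2
position: [0.479, -0.2878, 0.2649]
eef_rot: [-2.013, -2.142, -0.267]
wrist_force: [0.2, -0.2, -0.7]
opening: 0.0859
grasp_force: 0.0
```

```bash
python3 - <<'E'
from goal import *
print(cur());print(rel(*cur(),(.57,-.147,.20),Rot(.057,np.radians(15))))
E
```

```text
(array([ 0.47902131, -0.28777726,  0.26492346]), array([[-0.0600856 ,  0.99808917, -0.01441302],
       [ 0.96400827,  0.06176822,  0.25859765],
       [ 0.25899378,  0.00164372, -0.96587759]]))
(array([0.378, 0.331, 0.326]), array([ 0.   , -0.   ,  0.003]))
```

{"op": "jog_arm", "data": {
  "steps": [
    [[0.06,0.05,0.02],[0,0,0]],
    [[0.13,0.11,0.06],[0,0,0]],
    [[0.2,0.17,0.11],[0,0,0]],
    [[0.26,0.23,0.17],[0,0,0]],
    [[0.32,0.29,0.24],[0,0,0]],
    [[0.36,0.32,0.3],[0,0,0]],
    [[0.378,0.331,0.326],[0,0,0]],
    [[0.378,0.331,0.326],[0,0,0]],
    [[0.378,0.331,0.326],[0,0,0]],
    [[0.378,0.331,0.326],[0,0,0]]
  ]
}}

```text
time: 6.2
position: [0.5698, -0.1497, 0.2003]
eef_rot: [-2.021, -2.137, -0.267]
wrist_force: [0.1, 0.5, -0.1]
opening: 0.0851
grasp_force: 0.0
```

```bash
python3 - <<'E'
from goal import *
p,Rm=cur();print(p,rel(p,Rm,(.57,-.147,.077),Rot(.057,np.radians(15))))
w=arm.snapshot("wrist");save("w1.png",w["img"])
for d in arm.mark_of("canister",w): print(d["conf"],d["position"],atz(w,d["position"],.02))
for d in arm.search_frame("canister",w): print(d["conf"],d["extent"])
print("expected cap",proj(w,(.57,-.1515,.132)),"base",proj(w,(.57,-.1515,.02)))
E
```

```text
[ 0.56979127 -0.14966682  0.20030343] (array([-0.097,  0.001,  0.399]), array([ 0.001,  0.   , -0.   ]))
0.62 [319.8, 250.6] [ 0.57125543 -0.14598252  0.02      ]
0.72 [292.0, 228.7, 350.1, 297.0]
expected cap [318.52340629 266.16846633] base [318.33570286 255.68180773]
```

View pics/w1.png

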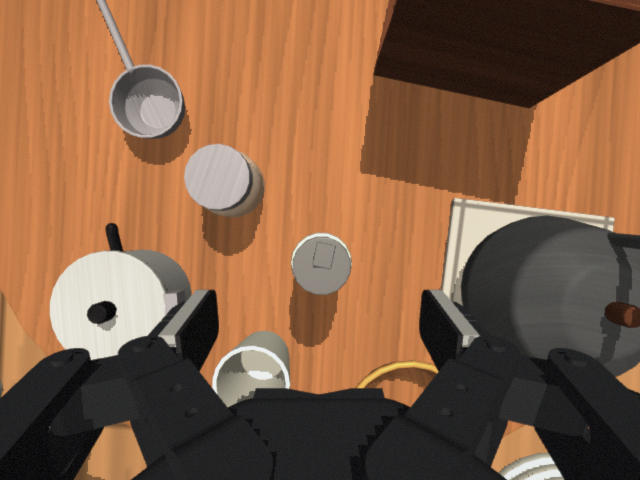

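The wrist view shows the canister cap at (321,263), within 3 px of the prediction, and the fingers straddle it with jar and cup clear. I descend and grip.

{"op": "jog_arm", "data": {
  "steps": [
    [[-0.01,0.004,0.06],[0,0,0]],
    [[-0.025,0.004,0.12],[0,0,0]],
    [[-0.04,0.004,0.18],[0,0,0]],
    [[-0.055,0.004,0.24],[0,0,0]],
    [[-0.07,0.004,0.3],[0,0,0]],
    [[-0.08,0.004,0.34],[0,0,0]],
    [[-0.09,0.004,0.38],[0,0,0]],
    [[-0.092,0.004,0.4],[0,0,0]],
    [[-0.092,0.004,0.4],[0,0,0]],
    [[-0.092,0.004,0.4],[0,0,0]]
  ]
}}

```text
time: 7.35
position: [0.571, -0.1442, 0.0768]
eef_rot: [-2.019, -2.138, -0.267]
wrist_force: [0.5, 0.4, 0.3]
opening: 0.0854
grasp_force: 0.0
```

{"op": "jog_arm", "data": {
  "steps": [
    [[0,0,0],[0,0,0]],
    [[0,0,0],[0,0,0]],
    [[0,0,0],[0,0,0]],
    [[0,0,0],[0,0,0]],
    [[0,0,0],[0,0,0]],
    [[0,0,0],[0,0,0]],
    [[0,0,0],[0,0,0]],
    [[0,0,0],[0,0,0]],
    [[0,0,0],[0,0,0]],
    [[0,0,0],[0,0,0]]
  ],
  "grip": 1,
  "squeeze": 40
}}

```text
time: 8.35
position: [0.5712, -0.1443, 0.0772]
eef_rot: [-2.019, -2.138, -0.267]
wrist_force: [0.2, 0.8, 5.2]
opening: 0.0475
grasp_force: 40.6
```

```bash
python3 - <<'E'
from goal import *
p,Rm=cur();print(p,rel(p,Rm,(.57,-.145,.25),Rot(.057,np.radians(15))))
E
```

```text
[ 0.571153   -0.14430014  0.07719885] (array([ 0.147, -0.003, -0.557]), array([0.001, 0.   , 0.   ]))
```

{"op": "jog_arm", "data": {
  "steps": [
    [[0.008,0,-0.03],[0,0,0]],
    [[0.02,0,-0.08],[0,0,0]],
    [[0.038,0,-0.14],[0,0,0]],
    [[0.056,0,-0.21],[0,0,0]],
    [[0.075,0,-0.28],[0,0,0]],
    [[0.095,0,-0.35],[0,0,0]],
    [[0.11,0,-0.42],[0,0,0]],
    [[0.13,0,-0.48],[0,0,0]],
    [[0.143,0,-0.53],[0,0,0]],
    [[0.147,-0.003,-0.557],[0,0,0]]
  ]
}}

```text
time: 9.35
position: [0.5701, -0.1449, 0.2511]
eef_rot: [-2.02, -2.139, -0.267]
wrist_force: [0.5, -0.7, -2.0]
opening: 0.0475
grasp_force: 41.4
```

```bash
python3 - <<'E'
from goal import *
w=arm.snapshot("wrist");s=arm.snapshot("scene")
c=s["img"][170:350,220:420];save("held.png",np.hstack([cv2.resize(c,(440,396),interpolation=cv2.INTER_CUBIC),cv2.resize(w["img"][150:390,200:440],(360,396))]))
p,Rm=cur();print(p,arm.state()["wrist_force"],arm.state()["opening"]);print(rel(p,Rm,(.553,.206,.25),Rot(.057,np.radians(15))))
E
```

```text
[ 0.57002409 -0.14512433  0.25039815] [-0.18868322 -0.14952892 -0.85283156] 0.047186397395431644
(array([1.132, 0.01 , 0.303]), array([0.001, 0.001, 0.   ]))
```

View pics/held.png

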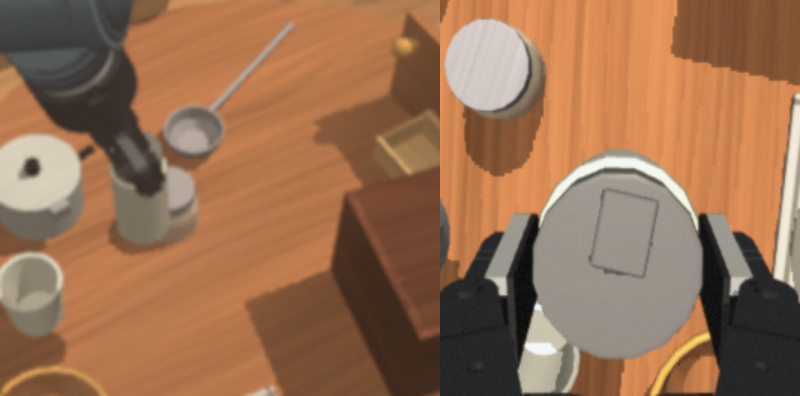

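{"op": "jog_arm", "data": {
  "steps": [
    [[0.03,0,0.008],[0,0,0]],
    [[0.1,0,0.027],[0,0,0]],
    [[0.2,0,0.054],[0,0,0]],
    [[0.31,0,0.083],[0,0,0]],
    [[0.43,0,0.115],[0,0,0]],
    [[0.55,0,0.147],[0,0,0]],
    [[0.67,0,0.18],[0,0,0]],
    [[0.79,0.0,0.212],[0,0,0]],
    [[0.9,0.005,0.241],[0,0,0]],
    [[0.99,0.005,0.265],[0,0,0]]
  ]
}}

```text
time: 10.45
position: [0.5522, 0.1648, 0.2477]
eef_rot: [-2.016, -2.136, -0.263]
wrist_force: [-0.5, -0.1, -1.6]
opening: 0.0472
grasp_force: 41.4
```

```bash
python3 - <<'E'
from goal import *
w=arm.snapshot("wrist");p,Rm=cur();print(p)
cap=p+[0,-.0055,.055];bas=p+[0,-.0055,-.057]
print("wrist exp cap",proj(w,cap))
for c in("wrist","scene","top"):
    s=w if c=="wrist" else arm.snapshot(c)
    print(c,"exp base",proj(s,bas),"cap",proj(s,cap),[(d["conf"],np.round(d["position"])) for d in arm.mark_of("canister",s)],[(np.round(d["extent"])) for d in arm.search_frame("canister",s)])
    if c=="scene": save("mid.png",cv2.resize(s["img"][150:330,280:480],None,fx=3,fy=3,interpolation=cv2.INTER_CUBIC))
print(rel(p,Rm,(.552,.2095,.25),Rot(.057,np.radians(15))),rel(p,Rm,(.552,.2095,.15),Rot(.057,np.radians(15))),rel(p,Rm,(.552,.2095,.092),Rot(.057,np.radians(15))))
E
```

```text
[0.55134591 0.16802968 0.24780728]
wrist exp cap [315.73936472 299.85090599]
wrist exp base [317.44955929 268.44409515] cap [315.73936472 299.85090599] [(0.62, array([318., 272.]))] [array([262., 235., 373., 368.])]
scene exp base [405.56448442 210.15593576] cap [414.28746217 175.17995383] [(0.91, array([405., 212.])), (0.87, array([177., 234.])), (0.84, array([167., 264.]))] [array([394., 176., 418., 225.]), array([139., 223., 176., 278.]), array([162., 212., 180., 242.])]
top exp base [200.111056   206.63067754] cap [183.17117633 199.063671  ] [(0.91, array([456., 322.])), (0.89, array([436., 362.])), (0.65, array([204., 206.]))] [array([424., 354., 450., 377.]), array([201., 205., 221., 221.]), array([443., 309., 492., 344.])]
(array([0.135, 0.011, 0.029]), array([-0.002, -0.002,  0.002])) (array([0.047, 0.012, 0.351]), array([-0.002, -0.002,  0.002])) (array([-0.003,  0.012,  0.537]), array([-0.002, -0.002,  0.002]))
```

View pics/mid.png

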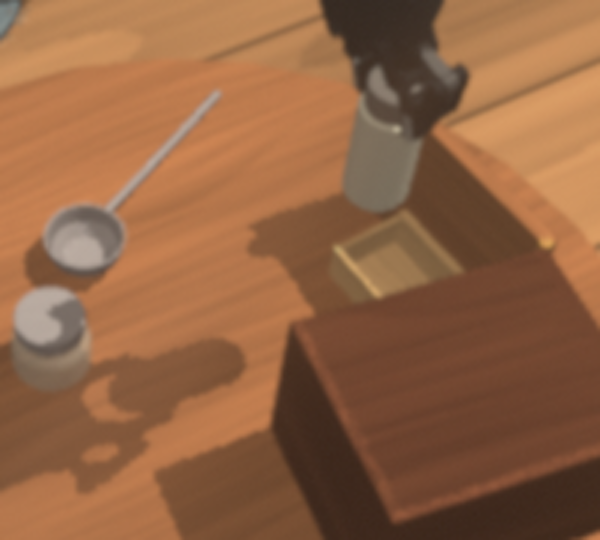

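{"op": "jog_arm", "data": {
  "steps": [
    [[0.04,0.003,0.01],[0,0,0]],
    [[0.09,0.008,0.02],[0,0,0]],
    [[0.13,0.012,0.03],[0,0,0]],
    [[0.138,0.012,0.031],[0,0,0]],
    [[0.138,0.012,0.031],[0,0,0]],
    [[0.13,0.012,0.06],[0,0,0]],
    [[0.115,0.012,0.12],[0,0,0]],
    [[0.1,0.012,0.18],[0,0,0]],
    [[0.083,0.012,0.24],[0,0,0]],
    [[0.07,0.012,0.28],[0,0,0]]
  ]
}}

```text
time: 11.9
position: [0.5539, 0.204, 0.1712]
eef_rot: [-2.018, -2.135, -0.263]
wrist_force: [-0.0, 1.2, -1.8]
opening: 0.0471
grasp_force: 41.5
```

```bash
python3 - <<'E'
from goal import *
p,Rm=cur();print(p)
for z in(.12,.095,.089):print(rel(p,Rm,(.552,.2105,z),Rot(.057,np.radians(15))))
bas=p+[0,-.007,-.057]
for c in("top","scene"):
    s=arm.snapshot(c);d=[d["position"] for d in arm.mark_of("canister",s) if np.linalg.norm(proj(s,bas)-d["position"])<25];print(c,proj(s,bas),d,[atz(s,x,bas[2]) for x in d])
E
```

```text
[0.55390866 0.20402937 0.17117132]
(array([-0.023, -0.005,  0.17 ]), array([-0.001, -0.   , -0.001]))
(array([-0.045, -0.004,  0.251]), array([-0.001, -0.   , -0.001]))
(array([-0.05 , -0.004,  0.27 ]), array([-0.001, -0.   , -0.001]))
top [192.78892345 209.90874419] [[193.0, 210.3]] [array([0.55307652, 0.1965975 , 0.11417132])]
scene [412.83152121 226.23924725] [[413.7, 227.0]] [array([0.55683241, 0.19753405, 0.11417132])]
```

{"op": "jog_arm", "data": {
  "steps": [
    [[0.0,-0.003,0.04],[0,0,0]],
    [[-0.01,-0.004,0.09],[0,0,0]],
    [[-0.02,-0.004,0.14],[0,0,0]],
    [[-0.03,-0.004,0.19],[0,0,0]],
    [[-0.04,-0.004,0.225],[0,0,0]],
    [[-0.043,-0.004,0.24],[0,0,0]],
    [[-0.045,-0.004,0.251],[0,0,0]],
    [[-0.047,-0.004,0.258],[0,0,0]],
    [[-0.048,-0.004,0.263],[0,0,0]],
    [[-0.048,-0.004,0.263],[0,0,0]]
  ]
}}

```text
time: 13.1
position: [0.5535, 0.211, 0.0939]
eef_rot: [-2.019, -2.137, -0.267]
wrist_force: [-0.2, -0.2, -1.8]
opening: 0.0469
grasp_force: 41.5
```

{"op": "jog_arm", "data": {
  "steps": [
    [[-0.001,0,0.003],[0,0,0]],
    [[-0.002,0,0.007],[0,0,0]],
    [[-0.002,0,0.007],[0,0,0]],
    [[-0.002,0,0.007],[0,0,0]],
    [[-0.002,0,0.007],[0,0,0]],
    [[-0.002,0,0.007],[0,0,0]],
    [[-0.002,0,0.007],[0,0,0]],
    [[-0.002,0,0.007],[0,0,0]],
    [[-0.002,0,0.007],[0,0,0]],
    [[-0.002,0,0.007],[0,0,0]]
  ]
}}

```text
time: 14.1
position: [0.5533, 0.211, 0.0914]
eef_rot: [-2.018, -2.137, -0.266]
wrist_force: [0.1, -0.3, -1.8]
opening: 0.0471
grasp_force: 41.5
```

{"op": "jog_arm", "data": {
  "steps": [
    [[0,0,0.002],[0,0,0]],
    [[-0.001,0,0.004],[0,0,0]],
    [[-0.001,0,0.006],[0,0,0]],
    [[-0.002,0,0.008],[0,0,0]],
    [[-0.002,0,0.009],[0,0,0]],
    [[-0.002,0,0.009],[0,0,0]],
    [[-0.002,0,0.009],[0,0,0]],
    [[-0.002,0,0.009],[0,0,0]],
    [[-0.002,0,0.009],[0,0,0]],
    [[-0.002,0,0.009],[0,0,0]]
  ]
}}

```text
time: 15.1
position: [0.5536, 0.2112, 0.0891]
eef_rot: [-2.018, -2.137, -0.267]
wrist_force: [-2.1, -0.6, 4.9]
opening: 0.0472
grasp_force: 42.3
```

Contact with the rack floor is felt (z force from −1.8 to +4.9 N), so I release part way.

{"op": "jog_arm", "data": {
  "steps": [
    [[0,0,0],[0,0,0]],
    [[0,0,0],[0,0,0]],
    [[0,0,0],[0,0,0]],
    [[0,0,0],[0,0,0]],
    [[0,0,0],[0,0,0]],
    [[0,0,0],[0,0,0]],
    [[0,0,0],[0,0,0]],
    [[0,0,0],[0,0,0]],
    [[0,0,0],[0,0,0]],
    [[0,0,0],[0,0,0]]
  ],
  "grip": -0.5
}}

```text
time: 16.1
position: [0.5533, 0.2111, 0.0886]
eef_rot: [-2.018, -2.137, -0.266]
wrist_force: [0.7, 0.5, 0.1]
opening: 0.0642
grasp_force: 0.0
```

```bash
python3 - <<'E'
from goal import *
p,Rm=cur();print(p,arm.state()["opening"],rel(p,Rm,p+[0,0,.11],Rm),rel(p,Rm,p+[0,-.03,.16],Rm))
w=arm.snapshot("wrist");print("cap exp",proj(w,(.5535,.204,.144)));save("rel.png",w["img"])
t=arm.snapshot("top");print([(d["conf"],np.round(d["position"]),atz(t,d["position"],.032)) for d in arm.mark_of("canister",t)])
E
```

```text
[0.5533153  0.21109439 0.08862544] 0.06420373622250586 (array([ 0.095,  0.   , -0.354]), array([0., 0., 0.])) (array([ 0.042, -0.006, -0.541]), array([0., 0., 0.]))
cap exp [318.0510586  313.11692974]
[(0.85, array([456., 323.]), array([ 0.29212137, -0.37219677,  0.032     ])), (0.75, array([434., 361.]), array([ 0.2083548 , -0.32000891,  0.032     ])), (0.43, array([197., 217.]), array([0.54710484, 0.20997906, 0.032     ]))]
```

View pics/rel.png

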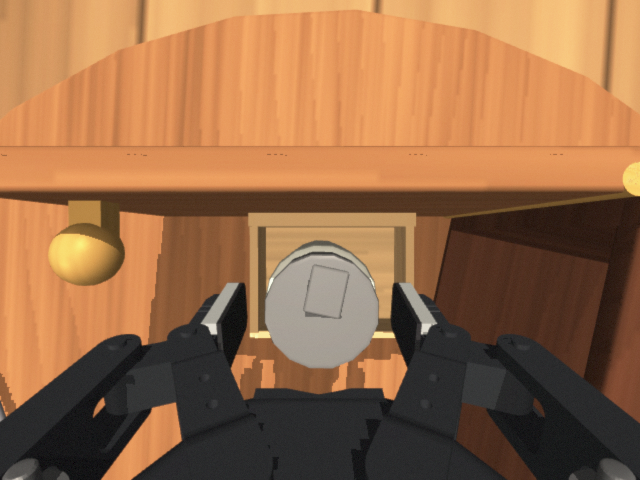

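The canister stands in the pocket, cap at (322,309), with both fingers clear of it and of the walls. I retreat straight up.

{"op": "jog_arm", "data": {
  "steps": [
    [[0.005,0,-0.02],[0,0,0]],
    [[0.016,0,-0.06],[0,0,0]],
    [[0.03,0,-0.11],[0,0,0]],
    [[0.045,0,-0.17],[0,0,0]],
    [[0.06,0,-0.23],[0,0,0]],
    [[0.079,0,-0.295],[0,0,0]],
    [[0.097,0,-0.36],[0,0,0]],
    [[0.113,0,-0.42],[0,0,0]],
    [[0.127,0,-0.475],[0,0,0]],
    [[0.135,0,-0.5],[0,0,0]]
  ]
}}

```text
time: 17.25
position: [0.5543, 0.2114, 0.2473]
eef_rot: [-2.02, -2.139, -0.271]
wrist_force: [-0.5, 1.0, -0.0]
opening: 0.0643
grasp_force: 0.0
```

```bash
python3 - <<'E'
from goal import *
p,Rm=cur();print(p)
H=np.array([.645,.2505]);a=.057;y=np.array([np.cos(a),np.sin(a)]);n=np.array([-y[1],y[0]])
g=H-.175*y+.05*n;print(g,rel(p,Rm,(*g,.245),Rot(a,0)))
for c in("top","scene"):
    s=arm.snapshot(c);print(c,[(d["conf"],np.round(d["position"]),atz(s,d["position"],.032).round(4)) for d in arm.mark_of("canister",s)],"exp",proj(s,(.5535,.204,.032)))
    e=doorpts((.645,.2505,.057))["door_edge"];print("edge exp",proj(s,e),[np.round(d["position"]) for d in arm.mark_of("door_edge",s)])
E
```

```text
[0.55428349 0.21138663 0.24727406]
[0.46743575 0.2904492 ] (array([ 0.268, -0.274,  0.079]), array([ 0.002, -0.131,  0.   ]))
top [(0.98, array([434., 361.]), array([ 0.2086, -0.3182,  0.032 ])), (0.86, array([452., 324.]), array([ 0.2901, -0.3644,  0.032 ])), (0.62, array([196., 213.]), array([0.5554, 0.2113, 0.032 ]))] exp [199.39917896 213.94265177]
edge exp [157.23662773 268.49011379] [array([296., 283.]), array([197., 209.])]
scene [(0.72, array([176., 235.]), array([ 0.2417, -0.3158,  0.032 ])), (0.63, array([166., 262.]), array([ 0.3128, -0.3647,  0.032 ])), (0.59, array([411., 246.]), array([0.5585, 0.2065, 0.032 ]))] exp [409.40408237 244.88766519]
edge exp [407.4000832  170.96315093] [array([410., 171.])]
```

{"op": "jog_arm", "data": {
  "steps": [
    [[0.02,-0.02,0.0],[0,-0.01,0]],
    [[0.06,-0.06,0.01],[0,-0.03,0]],
    [[0.1,-0.1,0.02],[0,-0.05,0]],
    [[0.14,-0.14,0.03],[0,-0.07,0]],
    [[0.18,-0.18,0.04],[0,-0.09,0]],
    [[0.22,-0.22,0.06],[0,-0.11,0]],
    [[0.25,-0.25,0.07],[0,-0.12,0]],
    [[0.268,-0.274,0.079],[0.002,-0.131,0]],
    [[0.268,-0.274,0.079],[0.002,-0.131,0]],
    [[0.268,-0.274,0.079],[0.002,-0.131,0]]
  ],
  "grip": 1
}}

```text
time: 18.55
position: [0.4664, 0.2903, 0.2417]
eef_rot: [-2.154, -2.283, 0.005]
wrist_force: [0.4, 0.3, 0.5]
opening: -0.0004
grasp_force: 0.0
```

{"op": "jog_arm", "data": {
  "steps": [
    [[0,0,0.03],[0,0,0]],
    [[0,0,0.08],[0,0,0]],
    [[0,0,0.14],[0,0,0]],
    [[0,0,0.2],[0,0,0]],
    [[0,0,0.26],[0,0,0]],
    [[0,0,0.31],[0,0,0]],
    [[0,0,0.35],[0,0,0]],
    [[0,0,0.37],[0,0,0]],
    [[0,0,0.38],[0,0,0]],
    [[0,0,0.38],[0,0,0]]
  ]
}}

```text
time: 19.55
position: [0.4661, 0.2903, 0.1279]
eef_rot: [-2.155, -2.282, 0.004]
wrist_force: [1.1, -0.2, -0.5]
opening: 0.0002
grasp_force: 0.0
```

```bash
python3 - <<'E'
from goal import *
p,Rm=cur();print(p,Rm.round(3),arm.state()["opening"])
H=np.array([.645,.2505]);r=.175
def g(a,d):
    y=np.array([np.cos(a),np.sin(a)]);n=np.array([-y[1],y[0]]);return (*(H-r*y+d*n),.131)
for a,d in zip(np.linspace(.057,.257,11)[1:],np.r_[np.linspace(.05,.024,6)[1:],[.024]*5]): 
    v=rel(p,Rm,g(a,d),Rot(a,0));print(v[0].tolist(),v[1].tolist())
print("rigid table from here, per .035")
c=np.array([-.024,r])
for i in range(1,11):
    b=-.035*i;Q=np.array([[np.cos(b),-np.sin(b)],[np.sin(b),np.cos(b)]]);print(((c-Q@c)/.3).round(3),round(b/2,4))
E
```

```text
[0.46614825 0.29030666 0.127939  ] [[-0.057  0.998 -0.004]
 [ 0.998  0.057 -0.   ]
 [ 0.    -0.004 -1.   ]] 0.00022452183823454136
[-0.029, 0.001, -0.01] [-0.002, -0.0, -0.01]
[-0.058, -0.001, -0.01] [-0.002, -0.0, -0.02]
[-0.087, -0.002, -0.01] [-0.002, -0.0, -0.03]
[-0.116, -0.002, -0.01] [-0.002, -0.0, -0.04]
[-0.145, -0.001, -0.01] [-0.002, -0.0, -0.05]
[-0.157, -0.001, -0.01] [-0.002, -0.0, -0.06]
[-0.169, -0.001, -0.01] [-0.002, -0.0, -0.07]
[-0.18, -0.001, -0.01] [-0.002, -0.0, -0.08]
[-0.192, -0.001, -0.01] [-0.002, -0.0, -0.09]
[-0.204, -0.0, -0.01] [-0.002, -0.0, -0.1]
rigid table from here, per .035
[-0.02  -0.002] -0.0175
[-0.041 -0.004] -0.035
[-0.062 -0.005] -0.0525
[-0.082 -0.005] -0.07
[-0.103 -0.005] -0.0875
[-0.123 -0.004] -0.105
[-0.144 -0.002] -0.1225
[-0.164  0.001] -0.14
[-0.185  0.004] -0.1575
[-0.205  0.008] -0.175
```

{"op": "jog_arm", "data": {
  "steps": [
    [[-0.015,0,0],[0,0,0]],
    [[-0.035,0,0],[0,0,-0.01]],
    [[-0.05,0,0],[0,0,-0.01]],
    [[-0.065,0,0],[0,0,-0.015]],
    [[-0.075,0,0],[0,0,-0.02]],
    [[-0.085,0,0],[0,0,-0.025]],
    [[-0.095,0,0],[0,0,-0.03]],
    [[-0.105,0,0],[0,0,-0.03]],
    [[-0.115,0,0],[0,0,-0.03]],
    [[-0.127,-0.001,0],[0,0,-0.035]]
  ]
}}

```text
time: 20.55
position: [0.468, 0.252, 0.1279]
eef_rot: [-2.073, -2.357, 0.004]
wrist_force: [0.6, 0.8, 0.1]
opening: -0.0002
grasp_force: 0.3
```

{"op": "jog_arm", "data": {
  "steps": [
    [[-0.015,-0.001,0],[0,0,-0.012]],
    [[-0.033,-0.003,0],[0,0,-0.028]],
    [[-0.052,-0.004,0],[0,0,-0.045]],
    [[-0.072,-0.005,0],[0,0,-0.062]],
    [[-0.093,-0.005,0],[0,0,-0.08]],
    [[-0.113,-0.004,0],[0,0,-0.097]],
    [[-0.134,-0.003,0],[0,0,-0.115]],
    [[-0.154,0,0],[0,0,-0.132]],
    [[-0.174,0.002,0],[0,0,-0.15]],
    [[-0.195,0.006,0],[0,0,-0.167]]
  ]
}}

```text
time: 21.55
position: [0.4771, 0.1941, 0.1279]
eef_rot: [-1.65, -2.669, 0.003]
wrist_force: [-0.7, -0.5, -0.8]
opening: -0.0002
grasp_force: 0.3
```

```bash
cat > chk.py <<'E'
from goal import *
p,Rm=cur();H=np.array([.645,.2505]);v=p[:2]-H;a=np.arctan2(Rm[1,1],Rm[0,1]);y=np.array([np.cos(a),np.sin(a)]);n=np.array([-y[1],y[0]])
print(p,"yaw",a,"r",-v@y,"d",v@n,"wf",arm.state()["wrist_force"].round(1))
t=arm.snapshot("top");s=arm.snapshot("scene")
for c in(t,s):
    print("edge",[(round(d["conf"],2),np.round(d["position"]),atz(c,d["position"],.17).round(3)) for d in arm.mark_of("door_edge",c)],"exp",doorpts((*H,a))["door_edge"].round(3),proj(c,doorpts((*H,a))["door_edge"]).round())
    print("can",[np.round(d["position"]) for d in arm.mark_of("canister",c)],"exp",proj(c,doorpts((*H,a))["rack"]).round())
E
python3 chk.py
```

```text
[0.47706386 0.1940593  0.12787688] yaw 0.4633665285356592 r 0.17545460921031528 d 0.0245719134557697 wf [-0.7 -0.5 -0.8]
edge [(0.59, array([200., 259.]), array([0.451, 0.169, 0.17 ]))] exp [0.451 0.169 0.17 ] [200. 259.]
can [array([452., 323.]), array([213., 204.]), array([434., 358.])] exp [212. 201.]
edge [(0.65, array([384., 185.]), array([0.447, 0.175, 0.17 ]))] exp [0.451 0.169 0.17 ] [383. 187.]
can [array([406., 255.]), array([166., 265.]), array([174., 235.])] exp [406. 257.]
```

The door follows the fingers: its edge is at top (200,259), exactly as predicted, with the canister in the rack. I continue the swing.

{"op": "jog_arm", "data": {
  "steps": [
    [[-0.018,-0.002,0],[0,0,-0.015]],
    [[-0.039,-0.004,0],[0,0,-0.033]],
    [[-0.06,-0.005,0],[0,0,-0.051]],
    [[-0.08,-0.005,0],[0,0,-0.068]],
    [[-0.101,-0.005,0],[0,0,-0.086]],
    [[-0.121,-0.004,0],[0,0,-0.103]],
    [[-0.142,-0.002,0],[0,0,-0.121]],
    [[-0.162,0.001,0],[0,0,-0.138]],
    [[-0.183,0.004,0],[0,0,-0.156]],
    [[-0.203,0.008,0],[0,0,-0.173]]
  ]
}}

```text
time: 22.85
position: [0.5062, 0.1411, 0.1277]
eef_rot: [-1.166, -2.913, 0.003]
wrist_force: [-0.8, -0.3, -0.1]
opening: -0.0001
grasp_force: 0.3
```

{"op": "jog_arm", "data": {
  "steps": [
    [[-0.018,-0.002,0],[0,0,-0.015]],
    [[-0.039,-0.004,0],[0,0,-0.033]],
    [[-0.06,-0.005,0],[0,0,-0.051]],
    [[-0.08,-0.005,0],[0,0,-0.068]],
    [[-0.101,-0.005,0],[0,0,-0.086]],
    [[-0.121,-0.004,0],[0,0,-0.103]],
    [[-0.142,-0.002,0],[0,0,-0.121]],
    [[-0.162,0.001,0],[0,0,-0.138]],
    [[-0.183,0.004,0],[0,0,-0.156]],
    [[-0.203,0.008,0],[0,0,-0.173]]
  ]
}}

```text
time: 23.85
position: [0.5519, 0.1007, 0.1274]
eef_rot: [-0.647, -3.07, 0.002]
wrist_force: [-0.1, -0.4, 0.4]
opening: -0.0001
grasp_force: 0.3
```

```bash
python3 chk.py
```

```text
[0.55193364 0.10072784 0.12744934] yaw 1.1550304048507705 r 0.1746012957045087 d 0.024646198157963803 wf [-0.1 -0.4  0.4]
edge [(0.61, array([252., 213.]), array([0.539, 0.066, 0.17 ]))] exp [0.547 0.064 0.17 ] [253. 209.]
can [array([453., 328.]), array([435., 361.]), array([328., 241.])] exp [222. 174.]
edge [(0.65, array([370., 235.]), array([0.562, 0.063, 0.17 ])), (0.38, array([460., 231.]), array([0.647, 0.25 , 0.17 ]))] exp [0.547 0.064 0.17 ] [367. 231.]
can [array([164., 262.]), array([174., 236.]), array([461., 230.])] exp [413. 280.]
```

{"op": "jog_arm", "data": {
  "steps": [
    [[-0.014,-0.001,0],[0,0,-0.012]],
    [[-0.027,-0.002,0],[0,0,-0.023]],
    [[-0.039,-0.003,0],[0,0,-0.033]],
    [[-0.05,-0.004,0],[0,0,-0.043]],
    [[-0.06,-0.004,0],[0,0,-0.052]],
    [[-0.069,-0.005,0],[0,0,-0.06]],
    [[-0.077,-0.005,0],[0,0,-0.066]],
    [[-0.083,-0.005,0],[0,0,-0.071]],
    [[-0.088,-0.005,0],[0,0,-0.075]],
    [[-0.093,-0.005,0],[0,0,-0.079]]
  ]
}}

```text
time: 25.15
position: [0.577, 0.0879, 0.1275]
eef_rot: [-0.405, -3.112, 0.001]
wrist_force: [-1.0, -0.6, 0.8]
opening: 0.0001
grasp_force: 0.2
```

{"op": "jog_arm", "data": {
  "steps": [
    [[-0.006,-0.001,0],[0,0,-0.005]],
    [[-0.012,-0.001,0],[0,0,-0.01]],
    [[-0.018,-0.002,0],[0,0,-0.015]],
    [[-0.024,-0.002,0],[0,0,-0.02]],
    [[-0.03,-0.003,0],[0,0,-0.025]],
    [[-0.036,-0.003,0],[0,0,-0.03]],
    [[-0.042,-0.004,0],[0,0,-0.036]],
    [[-0.047,-0.004,0],[0,0,-0.04]],
    [[-0.052,-0.005,0],[0,0,-0.044]],
    [[-0.056,-0.005,0],[0,0,-0.048]]
  ]
}}

```text
time: 26.15
position: [0.5934, 0.0822, 0.1275]
eef_rot: [-0.255, -3.129, 0.0]
wrist_force: [0.8, 0.2, 0.3]
opening: -0.0
grasp_force: 0.0
```

```bash
python3 chk.py
```

```text
[0.59339203 0.08219126 0.12752799] yaw 1.4080805040023885 r 0.174445966654608 d 0.023660470440891066 wf [0.8 0.2 0.3]
edge [(0.57, array([380., 281.]), array([ 0.399, -0.181,  0.17 ]))] exp [0.597 0.046 0.17 ] [262. 183.]
can [array([454., 323.]), array([435., 362.])] exp [220. 163.]
edge [(0.81, array([372., 252.]), array([0.603, 0.043, 0.17 ])), (0.36, array([234., 263.]), array([ 0.488, -0.233,  0.17 ]))] exp [0.597 0.046 0.17 ] [372. 250.]
can [array([178., 236.]), array([166., 262.]), array([421., 307.])] exp [420. 287.]
```

The force has dropped away, so the door has likely snapped past the catch. I press on gently to feel the hard stop.

{"op": "jog_arm", "data": {
  "steps": [
    [[-0.002,0,0],[0,0,-0.001]],
    [[-0.005,0,0],[0,0,-0.002]],
    [[-0.008,0,0],[0,0,-0.003]],
    [[-0.01,0,0],[0,0,-0.004]],
    [[-0.012,0,0],[0,0,-0.005]],
    [[-0.014,0,0],[0,0,-0.005]],
    [[-0.016,0,0],[0,0,-0.005]],
    [[-0.018,0,0],[0,0,-0.005]],
    [[-0.02,0,0],[0,0,-0.005]],
    [[-0.02,0,0],[0,0,-0.005]]
  ]
}}

```text
time: 27.45
position: [0.5975, 0.0814, 0.1274]
eef_rot: [-0.24, -3.125, 0.001]
wrist_force: [-5.9, 0.1, 4.1]
opening: -0.0
grasp_force: 3.2
```

{"op": "jog_arm", "data": {
  "steps": [
    [[-0.002,0,0],[0,0,0]],
    [[-0.004,0,0],[0,0,0]],
    [[-0.006,0,0],[0,0,0]],
    [[-0.008,0,0],[0,0,0]],
    [[-0.008,0,0],[0,0,0]],
    [[-0.008,0,0],[0,0,0]],
    [[-0.008,0,0],[0,0,0]],
    [[-0.008,0,0],[0,0,0]],
    [[-0.008,0,0],[0,0,0]],
    [[-0.008,0,0],[0,0,0]]
  ]
}}

```text
time: 28.45
position: [0.5973, 0.0814, 0.1274]
eef_rot: [-0.239, -3.119, 0.001]
wrist_force: [-16.2, 0.7, 10.7]
opening: -0.0002
grasp_force: 8.2
```

```bash
python3 chk.py|head -1
```

```text
[0.59734612 0.08136598 0.1273918 ] yaw 1.4181252021931643 r 0.17441385838337908 d 0.02137790017074804 wf [-16.2   0.7  10.7]
```

The position is unchanged while the force rose to 16 N, so the door is on its hard stop. I back away squarely, then rise.

{"op": "jog_arm", "data": {
  "steps": [
    [[0.01,0,0],[0,0,0]],
    [[0.03,0,0],[0,0,0]],
    [[0.06,0,0],[0,0,0]],
    [[0.1,0,0],[0,0,0]],
    [[0.15,0,0],[0,0,0]],
    [[0.2,0,-0.05],[0,0,0]],
    [[0.25,0,-0.15],[0,0,0]],
    [[0.28,0,-0.28],[0,0,0]],
    [[0.3,0,-0.38],[0,0,0]],
    [[0.3,0,-0.42],[0,0,0]]
  ]
}}

```text
time: 29.75
position: [0.5131, 0.0948, 0.2574]
eef_rot: [0.24, 3.13, -0.0]
wrist_force: [-0.0, -0.1, -0.0]
opening: -0.0003
grasp_force: 0.0
```

{"op": "jog_arm", "data": {
  "steps": [
    [[0,-0.1,0],[0,0,0]],
    [[0,-0.2,0],[0,0,0]],
    [[0,-0.3,0],[0,0,0]],
    [[0,-0.4,0],[0,0,0]],
    [[0,-0.5,0],[0,0,0]],
    [[0,-0.6,0],[0,0,0]],
    [[0,-0.68,0],[0,0,0]],
    [[0,-0.72,0],[0,0,0]],
    [[0,-0.72,0],[0,0,0]],
    [[0,-0.72,0],[0,0,0]]
  ]
}}

```text
time: 30.75
position: [0.4795, -0.1182, 0.2533]
eef_rot: [-0.24, -3.128, -0.001]
wrist_force: [0.6, -0.0, -0.0]
opening: 0.0
grasp_force: 0.0
```

```bash
python3 - <<'E'
from goal import *
t=arm.snapshot("top");s=arm.snapshot("scene")
a=cv2.resize(t["img"][70:270,130:330],(400,400),interpolation=cv2.INTER_CUBIC);b=cv2.resize(s["img"][170:370,330:530],(400,400),interpolation=cv2.INTER_CUBIC)
save("end.png",np.hstack([a,b]))
for k in("jar","cup","kettle","bowl","pot","ladle"): print(k,[atz(t,d["position"],.02).round(3) for d in arm.mark_of(k,t)[:1]])
print(proj(t,doorpts((.645,.2505,1.418))["door_edge"]),arm.state()["position"])
E
```

```text
jar [array([ 0.483, -0.083,  0.02 ])]
cup []
kettle [array([ 0.791, -0.168,  0.02 ])]
bowl [array([ 0.667, -0.294,  0.02 ])]
pot [array([ 0.387, -0.206,  0.02 ])]
ladle [array([ 0.39, -0.01,  0.02])]
[262.12625651 182.31578452] [ 0.47972063 -0.11845494  0.2539509 ]
```

View pics/end.png

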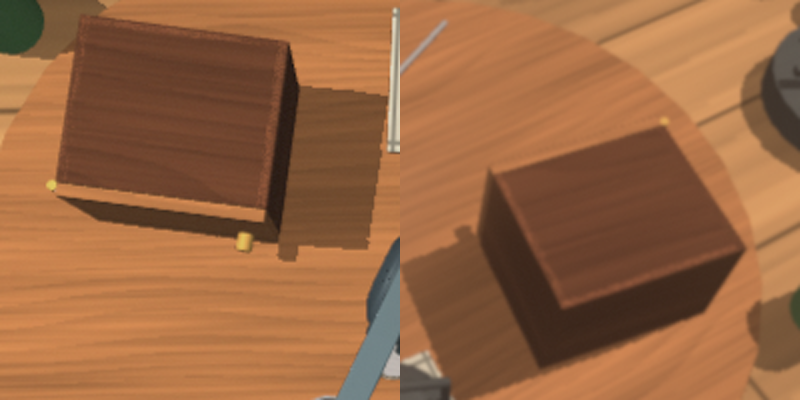

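The door is flush with the cupboard front, knob at left crop (244,241), and the visible bystanders are where they were. I hand the job in.

```bash
python3 -c "
from workcell import arm
print(arm.close_job())"
```

```text
the job is handed in; nothing more can be done
None
```

The canister was released upright in the rack and the door pressed gently onto its hard stop, then the job was handed in at about 31 s (no verdict was returned); the canister can't be seen behind the shut door, and the cup's final position wasn't re-detected, though nothing came near it.

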